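# Snap the replacement board into the controller base

### The job

Take the replacement circuit board out of the black tray (the heat sink makes a good handle) and set it on the four barbed posts in the open controller base, each corner hole over a post's nose and the terminal block towards the rear wall. Then press the board down close to one post after another until every post has clicked through and the board lies home on all four shoulders, feeling for the click: pressed harder than about 30 N, or with all four barbs driven at once, the board cracks. Leave the meter, the glass beaker and the clear box where they are.

Things in the scene. Friction and masses are not known exactly. Their poses are not given: they have to be found in the camera images.
- board: Green circuit board, 84 mm (x) by 150 mm (y), 2.5 mm thick, about 0.15 kg, starting component side up on the tray's floor. Origin: centre of its underside; z up. Low parts: grey terminal block 11 mm high at the middle of the +x edge (x 30 to 43, y -18 to 2), black header 8 mm high at the middle of the -x edge (y -11 to 11), flat chip at (0, 45), two capacitors 12 mm high at (+-8, -64) mm.
- plate: The bare glass-fibre plate of the board, fixed in it, same origin and axes as the board. All that is not under the parts may be pressed, but it cracks if the fingers press on it with more than 30 N.
- sink (a point): Middle of the top of the bare finned aluminium heat sink at the board's centre, 28.5 mm above the board's underside. The sink is 32 mm (board x) by 30 mm (board y) with upright sides: grip it across its 30 mm, fingertips kept just above the board.
- hole_a (a point): Centre, at the underside, of an 8 mm hole through the board: board frame (-34, 67) mm. It goes over post_a. A bare place to press beside it with closed fingertips: board (-32, 43) mm.
- hole_b (a point): Centre, at the underside, of an 8 mm hole: board frame (-34, -67) mm, for post_b. Bare place to press beside it: (-32, -43) mm.
- hole_c (a point): Centre, at the underside, of an 8 mm hole: board frame (34, -67) mm, for post_c. Bare place to press beside it: (32, -43) mm.
- hole_d (a point): Centre, at the underside, of an 8 mm hole: board frame (34, 50) mm, for post_d; it is set in, so the board fits one way round only. Bare place to press beside it: (32, 26) mm.
- chassis: Open base of a bench controller, fixed: grey metal tub 132 mm (x) by 240 mm (y), walls to 34 mm above its underside, display and keys at the front (-x), two openings in the rear wall (+x), a metal power supply (top 29 mm) at its +y end. Origin: centre of its underside; floor 6 mm above that. Four white nylon posts stand on the floor; its heading differs from the board's by under 0.8 rad.
- seat (a point): Point on the floor of the base under the middle of the seated board; axes as the base's, and the seated board's axes lie along them. Posts a to d stand round it at (-34, 67), (-34, -67), (34, -67), (34, 50) mm.
- post_a (a point): Foot of a post on the floor. Each post: an 11 mm shoulder on which the board comes to rest, above it a 6.4 mm stem 3.8 mm tall, then two springy barb arms splayed to 11 mm across that taper upward to a round 3 mm nose, 14.5 mm above the shoulder.
- post_b (a point): Foot of a post. The four posts are equally long, but lengths differ from base to base: the shoulders stand 8 to 20 mm above the floor, which no reading tells; feel for it. A board laid on without force rests with its underside some 5 to 7 mm above the shoulders.
- post_c (a point): Foot of a post. Pressing beside a post, some 8 to 12 N squeezes the barbs in; then the resistance drops, the barbs spring out over the board with a click, and the board meets the rigid shoulder. Driving all four at once takes well over 30 N and cracks the board, so press near one post at a time.
- post_d (a point): Foot of a post. Once clicked through, the board has about 1 mm of play under the barbs and cannot come off. While only some posts are through, the board lies tilted by up to about 0.1 rad; the board is rigid, so the last corner may go down with its neighbour.
- tray: Black plastic tray, loose, 108 mm (x) by 222 mm (y), rim 36 mm high, floor 2 mm thick; inside 92 by 206 mm. Origin: centre of its underside. The board lies in it, long side along the tray's.
- meter: Grey hand-held meter with a dial, 164 by 68 by 34 mm, lying to the right of the base. Origin: centre of its underside. To be left alone.
- small_beaker: Small glass beaker, 62 mm across, 73 mm high, behind the work. Origin: centre of its underside. To be left alone.
- slide_box: Clear hinged plastic box of vials, 93 by 124 by 48 mm, behind the tray. Origin: centre of its underside. To be left alone.
Things that resemble listed ones, but are neither listed nor needed, are in the scene too. What is shaped like the board but turquoise is not meant.

How it is judged:
By the outcome, as a careful person would: the job done as asked, in the order asked, and still so for the second after the job is handed in, with the robot touching nothing.
It also fails if it takes over 58 s, if anything falls off the work surface, if the arm or the gripper's body presses on something with over 40 N, if the wrist force passes 120 N, or if a joint passes its speed limit or range.

### The arm

A 6-joint arm with a two-finger parallel gripper is mounted at the origin on a cart in front of the work surface, level with it; the furniture and walls round the work are solid. World frame = base frame: x ahead of the robot, y to its left, z up, the work surface at z = 0. Lengths are in mm, angles in rad, forces in N, time in s.
With the tool pointing down it reaches from about 325 to 875 mm from the base axis. Payload 4.4 kg.
Tool frame: the origin (TCP) lies on the centre line of the jaws, within the pads' length; the fingertips stand ahead of it and the grasp point (between the pads) lies 6 mm ahead of it (ctrl.tcp_to_tips is the z of the fingertips in the tool frame, in mm); z points along the fingers, y is the direction in which the jaws open and shut (so a half turn about z gives the same grasp; the last joint's range is limited). The gripper opens to 85 mm and grips with 20 to 120 N. Pads are 22 mm wide; open, the fingers measure 114 mm over their backs; the gripper's body (76 mm by 85 mm) begins 54 mm behind the grasp point. The pads swing forward as they close: fully open they stand 13 mm farther back than shut.
Start: joints at [-1.403, 0.207, 1.542, -0, 1.393, -0.15], TCP at [179.662, -546.213, 226.082] pointing down, gripper open.
Joint ranges: [-2.73, 2.73], [-0.86, 2.22], [0.23, 2.46], [-1.11, 4.25], [0.08, 2.63], [-2.82, 2.82]. Speed limits (rad/s): [2.79, 2.79, 3.14, 3.14, 3.14, 3.14].

### API

Orientations are given as a 3x3 rotation matrix whose columns are the frame's x, y, z axes.
In Python, from plant import ctrl, sensors, optics gives the robot as it stands. Calls block until the motion is done:
- ctrl.move_ptp(position, orientation): joint-space move of the TCP to a pose.
- ctrl.move_l(position, rot=None, vel=150, threshold=None): straight line of the TCP; rot=None keeps the orientation; vel is the mean speed in mm/s. With threshold (N) it stops when the force on the tool has changed by that much, and returns True; else False.
- ctrl.set_joints(angles): joint-space move.
- ctrl.gripper_to(opening, force=None): finger opening in mm; force is the grip in N (None keeps the last); returns when the fingers have stopped.
- ctrl.hold(seconds).
- ctrl.solve_ik(position, orientation): joint angles nearest the present ones, or None.
- sensors.read_state(): the state.
- optics.grab_frame(name): name is "scene" or "side" or "wrist"; returns (picture, depth): 420x560x3 uint8, red, green, blue; 420x560 float32, mm along the optical axis (not along the pixel's ray), 0 where there is no reading.
- optics.camera_params(name): a dict with "mtx" (3x3 intrinsics, pixels), "R" (3x3) and "t" (3): a world point X has camera coordinates R X + t; the wrist camera has in their place "T_tool_cam" (4x4, takes a point from camera to tool coordinates, whose origin is the TCP and whose axes are the flange's). Camera axes: x right, y down, z forward; pixel columns grow to the right and rows downward; lengths in mm; the calibration is good to about 2 mm. The wrist camera is an equidistant fisheye: a pixel r from the principal point sees the ray r / f radians off the axis. A picture is of the moment at which its call begins: read the wrist's pose just before it. camera_params takes no time and is no camera call.
A pose or a line that the arm cannot do raises ctrl.MotionError and nothing moves.
- ctrl.finish_job(): hands the job in, once; it reports no verdict.
The state is a dict: "t": time; "q": joint angles; "qvel": joint speeds; "tau": joint torques, N m; "eef_pos": TCP position; "eef_rot": TCP orientation; "force": force on the tool from outside, world axes, zero at the start; "wrist_torque": the same for the moment, N m; "grip_width": finger opening in mm.
Only numpy, scipy, OpenCV 4.12 (cv2) and the standard library are available. Lean on these libraries where they do the work, as an engineer would, in place of code of your own. Each camera call takes 0.05 s, during which the arm holds its last target.

## Working session

There is one attempt and no reset: what is moved stays moved. The work goes in short steps, each a Python script; the robot and the scene stay as the last script left them, time stands still between calls to the robot, and variables do not carry over. Pictures are saved under pics/ and viewed, and the job is handed in when it is done.

```bash
ls; mkdir -p pics
python3 - <<'E'
from plant import ctrl,sensors,optics
import cv2,numpy as np
s=sensors.read_state();print(s['t'],s['force'],ctrl.tcp_to_tips)
for n in ["scene","side"]:
    p,d=optics.grab_frame(n);cv2.imwrite(f'pics/{n}0.png',p[:,:,::-1]);np.savez(f'{n}0.npz',p=p,d=d)
    c=optics.camera_params(n);print(n,c)
print(optics.camera_params('wrist'))
E
```

```text
pics
0.0 [-0.36717232  0.28312159  0.2062987 ] 25.0
scene {'mtx': array([[483.70213379,   0.        , 276.3105627 ],
       [  0.        , 483.70213379, 210.3660175 ],
       [  0.        ,   0.        ,   1.        ]]), 'R': array([[-0.70630398, -0.70752542, -0.02329091],
       [-0.39930867,  0.42535512, -0.81217339],
       [ 0.58454023, -0.56434103, -0.58295105]]), 't': array([ 467.6648518 ,  202.10018283, 1620.89334354])}
side {'mtx': array([[413.79406009,   0.        , 281.21360238],
       [  0.        , 413.79406009, 204.66418656],
       [  0.        ,   0.        ,   1.        ]]), 'R': array([[-0.99781176, -0.06212375, -0.02263459],
       [-0.0020548 ,  0.3713031 , -0.92850944],
       [ 0.06608678, -0.92643114, -0.37061825]]), 't': array([ 550.02534015,   12.51602564, 1844.85644494])}
{'mtx': array([[325.1922621 ,   0.        , 286.11541063],
       [  0.        , 325.1922621 , 212.72099801],
       [  0.        ,   0.        ,   1.        ]]), 'T_tool_cam': array([[-6.03404669e-04, -9.57273885e-01, -2.89182199e-01,
         7.37799048e+01],
       [ 9.99999817e-01, -5.65029602e-04, -2.16183692e-04,
        -4.25060232e-01],
       [ 4.35504993e-05, -2.89182277e-01,  9.57274051e-01,
        -1.46869319e+02],
       [ 0.00000000e+00,  0.00000000e+00,  0.00000000e+00,
         1.00000000e+00]])}
```

View pics/scene0.png

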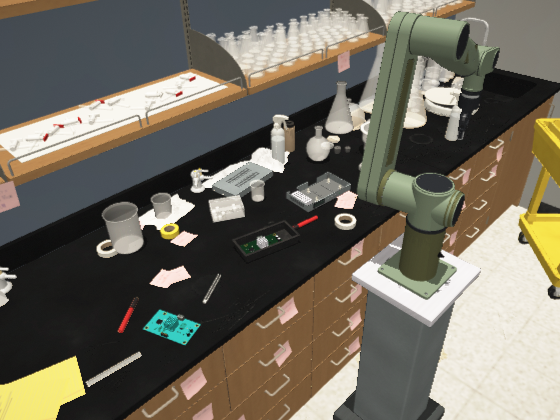

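View pics/side0.png

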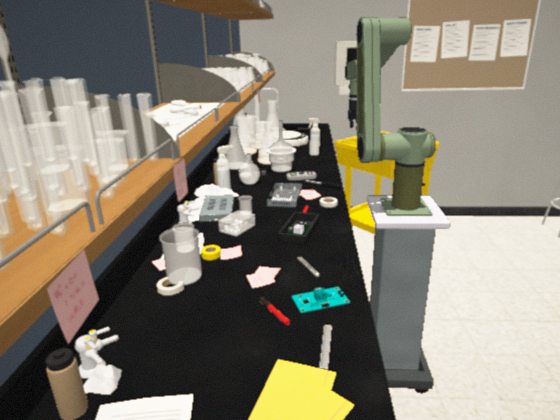

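The scene view shows the tray with the green board at about (266,240) px, the base at (318,190), the clear box at (227,208), the beaker at (258,190), and the turquoise decoy at (172,326). I'll convert these to rough positions.

```bash
cat > h.py <<'E'
from plant import ctrl,sensors,optics
import cv2,numpy as np
C={n:optics.camera_params(n) for n in ("scene","side","wrist")}
def ray(n,uv):
    c=C[n];uv=np.atleast_2d(np.array(uv,float))
    d=np.c_[uv,np.ones(len(uv))]@np.linalg.inv(c['mtx']).T@c['R']
    return -c['R'].T@c['t'],d
def onplane(n,uv,z):
    o,d=ray(n,uv);return o+d*((z-o[2])/d[:,2])[:,None]
def wray(uv,T):   # T = (pos,rot)
    c=C['wrist'];M=c['mtx'];uv=np.atleast_2d(np.array(uv,float))
    x=(uv[:,0]-M[0,2])/M[0,0];y=(uv[:,1]-M[1,2])/M[1,1];r=np.hypot(x,y)+1e-12
    d=np.c_[np.sin(r)*x/r,np.sin(r)*y/r,np.cos(r)]
    W=c['T_tool_cam'];p,R=T
    return p+R@W[:3,3], d@W[:3,:3].T@np.array(R).T
def wplane(uv,T,z):
    o,d=wray(uv,T);return o+d*((z-o[2])/d[:,2])[:,None]
def wproj(X,T):
    c=C['wrist'];W=c['T_tool_cam'];p,R=T;X=np.atleast_2d(X)
    q=((X-p)@np.array(R)-W[:3,3])@W[:3,:3]
    th=np.arctan2(np.hypot(q[:,0],q[:,1]),q[:,2]);a=np.arctan2(q[:,1],q[:,0]);f=c['mtx'][0,0]
    return np.c_[c['mtx'][0,2]+f*th*np.cos(a),c['mtx'][1,2]+f*th*np.sin(a)]
def pose():
    s=sensors.read_state();return np.array(s['eef_pos']),np.array(s['eef_rot'])
def down(yaw):  # tool y axis (jaw) at heading yaw
    y=np.array([np.cos(yaw),np.sin(yaw),0]);z=np.array([0,0,-1.]);return np.c_[np.cross(y,z),y,z]
def snap(name):
    T=pose();p,d=optics.grab_frame('wrist');cv2.imwrite(f'pics/{name}.png',p[:,:,::-1]);np.savez(name+'.npz',p=p,d=d,pos=T[0],rot=T[1]);return p,d,T
E
python3 - <<'E'
from h import *
np.set_printoptions(precision=1,suppress=True)
print(pose())
for k,uv,z in [('tray',(266,240),30),('sink',(264,241),30),('base',(318,190),30),('box',(227,208),48),('beaker',(258,190),70),('meter',(308,177),34),('rimcorners',(233,238),36),('',(293,222),36),('',(301,238),36),('',(244,258),36)]:
    print(k,onplane('scene',uv,z))
for yaw in (0,np.pi/2,-np.pi/2,0.5): print(down(yaw).tolist(), ctrl.solve_ik([500,0,300],down(yaw)))
E
```

```text
(array([ 179.5, -545.5,  225. ]), array([[ 0.9,  0.3, -0. ],
       [ 0.3, -0.9,  0. ],
       [ 0. , -0. , -1. ]]))
tray [[455.1 257.7  30. ]]
sink [[456.2 266.5  30. ]]
base [[ 533.1 -113.3   30. ]]
box [[687.7 240.7  48. ]]
beaker [[667.2  95.2  70. ]]
meter [[ 626.2 -155.6   34. ]]
rimcorners [[543.5 335.9  36. ]]
 [[452.7 120.2  36. ]]
 [[367.2 169.2  36. ]]
 [[434.4 380.9  36. ]]
[[-0.0, 1.0, 0.0], [1.0, 0.0, 0.0], [0.0, 0.0, -1.0]] [-0.2 -0.   1.6 -0.   1.5 -0.2]
[[-1.0, 6.123233995736766e-17, 0.0], [6.123233995736766e-17, 1.0, 0.0], [0.0, 0.0, -1.0]] [-0.2 -0.   1.6 -0.   1.5 -1.7]
[[1.0, 6.123233995736766e-17, 0.0], [6.123233995736766e-17, -1.0, 0.0], [0.0, 0.0, -1.0]] [-0.2 -0.   1.6 -0.   1.5  1.4]
[[-0.479425538604203, 0.8775825618903728, 0.0], [0.8775825618903728, 0.479425538604203, 0.0], [0.0, 0.0, -1.0]] [-0.2 -0.   1.6 -0.   1.5 -0.7]
```

Run:
```python
import cv2
p=cv2.imread('pics/scene0.png')[160:270,200:370]
cv2.imwrite('pics/scene0c.png',cv2.resize(p,None,fx=4.5,fy=4.5,interpolation=2))
```

```text
(no output)
```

View pics/scene0c.png

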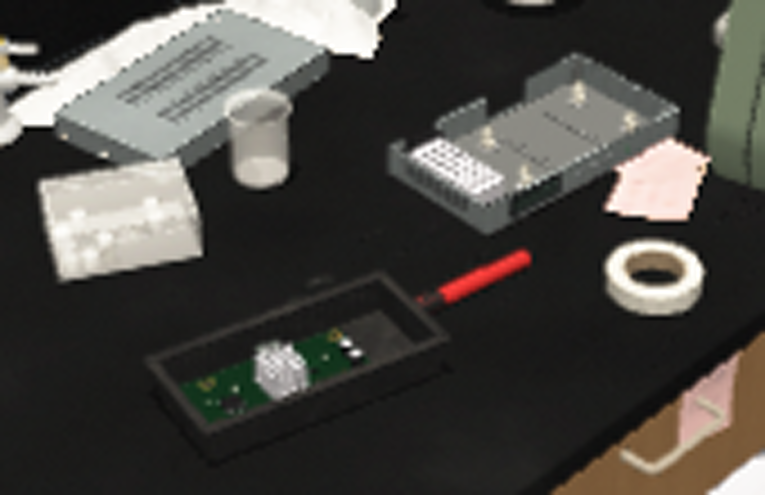

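The crop shows the base's power supply at its left (+y) end, with the tray lying obliquely and the sink at mid-board. Next I'll take wrist views over the base and then the tray.

Run:
```python
from h import *
ctrl.move_ptp([500,-120,230],down(-np.pi/2-0.3)); snap('w1')
ctrl.move_ptp([430,255,230],down(-np.pi/2-0.4)); snap('w2')
print(sensors.read_state()['t'],sensors.read_state()['q'])
```

```text
3.55 [ 3.60012800e-01  4.26982822e-02  1.71666632e+00 -4.56390275e-04
  1.38213972e+00  2.33248503e+00]
```

View pics/w1.png

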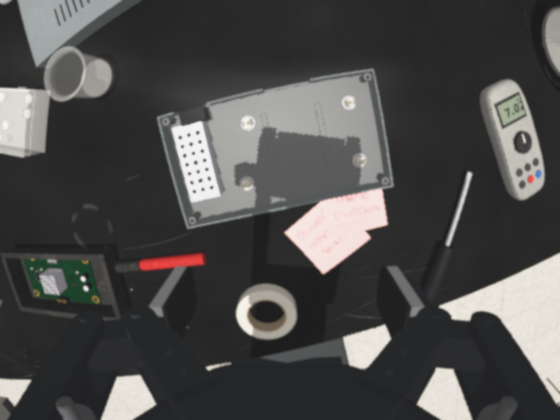

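View pics/w2.png

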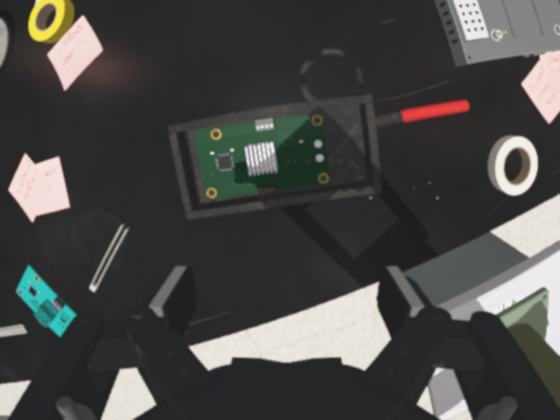

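w1: base with posts near (248,122), (348,102), (360,160) and (247,184), PSU at left, rear wall up. w2: board in the tray with holes near (216,134), (317,120), (323,178) and (211,193), terminal block up (+x) and chip left (+y). Zooming in for accurate pixel positions.

Run:
```python
from h import *
p=np.load('w1.npz')['p'][60:235,150:400]; q=np.load('w2.npz')['p'][90:225,160:390]
cv2.imwrite('pics/w1c.png',cv2.resize(p[:,:,::-1],None,fx=3.2,fy=3.2,interpolation=2))
cv2.imwrite('pics/w2c.png',cv2.resize(q[:,:,::-1],None,fx=3.4,fy=3.4,interpolation=2))
z=np.load('w2.npz');P=z['p'];hsv=cv2.cvtColor(P,cv2.COLOR_RGB2HSV)
m=cv2.inRange(hsv,(12,90,90),(32,255,255))
n,l,s,c=cv2.connectedComponentsWithStats(m)
for i in range(1,n):
    if s[i,4]>8 and 90<c[i][1]<225 and 160<c[i][0]<390: print(s[i],c[i])
```

```text
[317 115   5   5  12] [319.25       116.91666667]
[210 128  12  12  93] [215.58064516 133.69892473]
[319 173  10  10  36] [323.44444444 177.52777778]
[206 187  11  12  88] [211.15909091 192.44318182]
```

View pics/w1c.png

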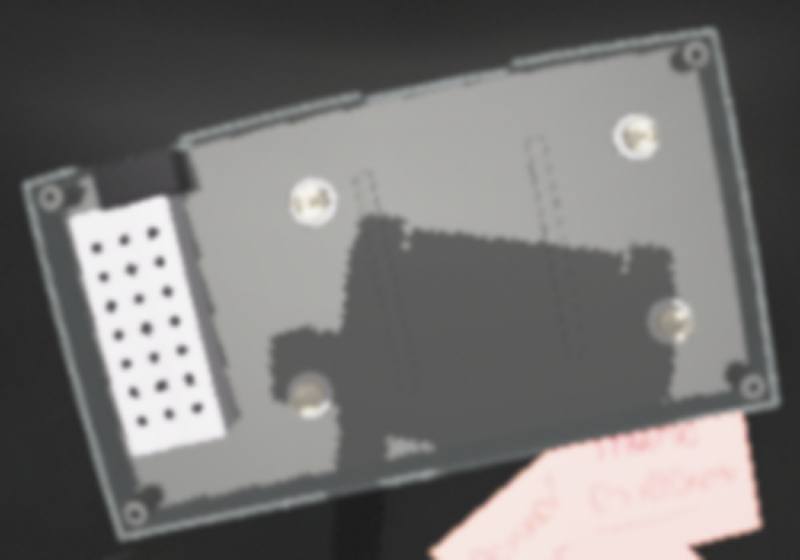

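View pics/w2c.png

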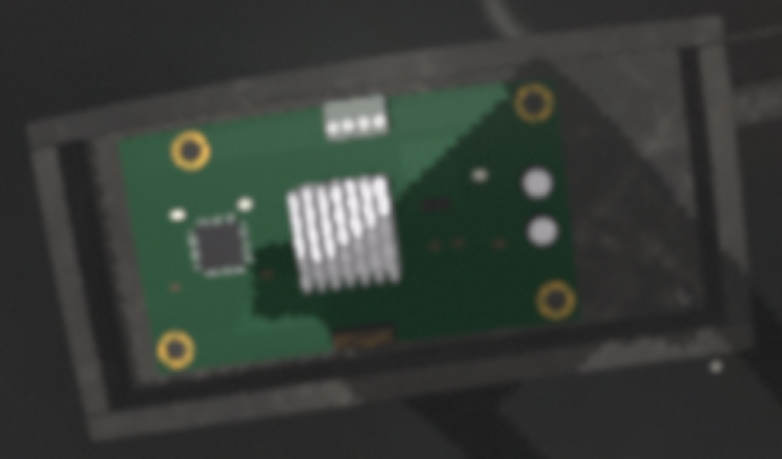

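```bash
cat >> h.py <<'E'
PAT=np.array([[-34,67],[-34,-67],[34,-67],[34,50.]])
def fit2(W,P=PAT):
    a,b=P-P.mean(0),W[:,:2]-W[:,:2].mean(0)
    th=np.arctan2((a[:,0]*b[:,1]-a[:,1]*b[:,0]).sum(),(a*b).sum())
    R=np.array([[np.cos(th),-np.sin(th)],[np.sin(th),np.cos(th)]])
    t=W[:,:2].mean(0)-R@P.mean(0);res=W[:,:2]-(P@R.T+t)
    sc=np.sqrt((b**2).sum()/(a**2).sum());return t,th,sc,res
E
python3 - <<'E'
from h import *
np.set_printoptions(precision=2,suppress=True)
z=np.load('w2.npz');T=(z['pos'],z['rot'])
b=[(211.2,192.4),(323.5,178.1),(317.1,120.3),(215.6,133.7)]
for h in (4.5,0,10): print(h,fit2(wplane(b,T,h)))
d=z['d']; print('board d',[d[int(v),int(u)] for u,v in [(280,130),(235,180),(262,158)]])
for uv in [(280,130),(235,180),(262,158)]:
    o,r=wray([uv],T);c=T[1]@C['wrist']['T_tool_cam'][:3,2];print(o+r[0]*d[uv[1],uv[0]]/(r[0]@c))
z=np.load('w1.npz');T=(z['pos'],z['rot']);d=z['d']
g=lambda a:[(x/3.2+150,y/3.2+60) for x,y in a]
b=g([(310,394),(672,320),(637,136),(313,200)])
for h in (14,20,26,32,38): print(h,fit2(wplane(b,T,h)))
for (u,v) in b:
    w=d[int(v)-3:int(v)+5,int(u)-3:int(u)+5];o,r=wray([(u,v)],T);c=T[1]@C['wrist']['T_tool_cam'][:3,2]
    print(np.sort((o+r[0]*np.sort(w.ravel())[:,None]/(r[0]@c))[:,2])[[0,10,20,30,40,50,60,63]])
r=wplane(g([(695,55),(752,386),(135,513),(50,197)]),T,34);print('rim',r)
E
```

```text
4.5 (array([467.71, 268.44]), np.float64(-0.2773269970731055), np.float64(1.0016322269703042), array([[-0.01,  0.13],
       [ 0.05, -0.26],
       [-0.2 , -0.02],
       [ 0.17,  0.15]]))
0 (array([467.32, 268.9 ]), np.float64(-0.2773269970731057), np.float64(1.0137346558914282), array([[-0.17,  1.07],
       [-0.56, -0.88],
       [-0.02, -0.86],
       [ 0.74,  0.67]]))
10 (array([468.17, 267.88]), np.float64(-0.2773269970731057), np.float64(0.9868403694000417), array([[ 0.18, -1.02],
       [ 0.78,  0.5 ],
       [-0.43,  1.01],
       [-0.54, -0.49]]))
board d [np.float32(360.8848), np.float32(378.6001), np.float32(353.78455)]
[487.79 237.85   4.32]
[455.18 309.58   3.29]
[467.7  267.68  20.81]
14 (array([ 539.75, -145.85]), np.float64(-0.09242072958356337), np.float64(0.9819770378385185), array([[ 0.5 , -1.31],
       [ 0.73,  0.75],
       [-0.7 ,  1.49],
       [-0.53, -0.93]]))
20 (array([ 540.26, -145.71]), np.float64(-0.09242072958356329), np.float64(0.9657387559646063), array([[ 0.94, -2.52],
       [ 1.38,  1.72],
       [-1.15,  2.55],
       [-1.17, -1.75]]))
26 (array
[... 183 characters left out ...]
2 (array([ 541.28, -145.44]), np.float64(-0.09242072958356316), np.float64(0.933262192216782), array([[ 1.83, -4.92],
       [ 2.66,  3.66],
       [-2.06,  4.67],
       [-2.43, -3.41]]))
38 (array([ 541.79, -145.31]), np.float64(-0.09242072958356322), np.float64(0.9170239103428693), array([[ 2.27, -6.13],
       [ 3.31,  4.62],
       [-2.51,  5.73],
       [-3.07, -4.23]]))
[ 3.53 15.02 16.11 18.68 20.51 23.94 27.93 28.68]
[  3.56  14.22  16.02  18.35  20.41  22.9   28.38 376.84]
[ 4.38 14.03 15.79 18.49 21.05 24.4  29.37 29.75]
[ 9.02 14.13 16.5  19.24 21.53 24.56 28.8  30.02]
rim [[ 588.3  -237.2    34.  ]
 [ 474.22 -226.91   34.  ]
 [ 494.49   -6.38   34.  ]
 [ 609.2   -16.97   34.  ]]
```

Run:
```python
from h import *
np.set_printoptions(precision=2,suppress=True)
z=np.load('w1.npz');P=z['p'];T=(z['pos'],z['rot'])
g=lambda a:[(x/3.2+150,y/3.2+60) for x,y in a]
t=np.array([539.2,-146]);th=-.0924;R=np.array([[np.cos(th),-np.sin(th)],[np.sin(th),np.cos(th)]])
W=PAT@R.T+t
tiles=[]
for w in W:
    pr=wproj(np.array([[*w,7],[*w,15],[*w,29.5]]),T)
    c=pr[0].round().astype(int)
    t_=cv2.resize(P[c[1]-12:c[1]+13,c[0]-12:c[0]+13,::-1],None,fx=14,fy=14,interpolation=0)
    for k,col in zip(pr,((0,0,255),(0,255,0),(255,0,0))):
        q=((k-c+12.5)*14).astype(int);cv2.circle(t_,tuple(int(v) for v in q),4,col,-1)
    tiles.append(t_)
cv2.imwrite('pics/posts.png',np.vstack([np.hstack(tiles[:2]),np.hstack(tiles[2:])])[:,:,:])
```

```text
(no output)
```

View pics/posts.png

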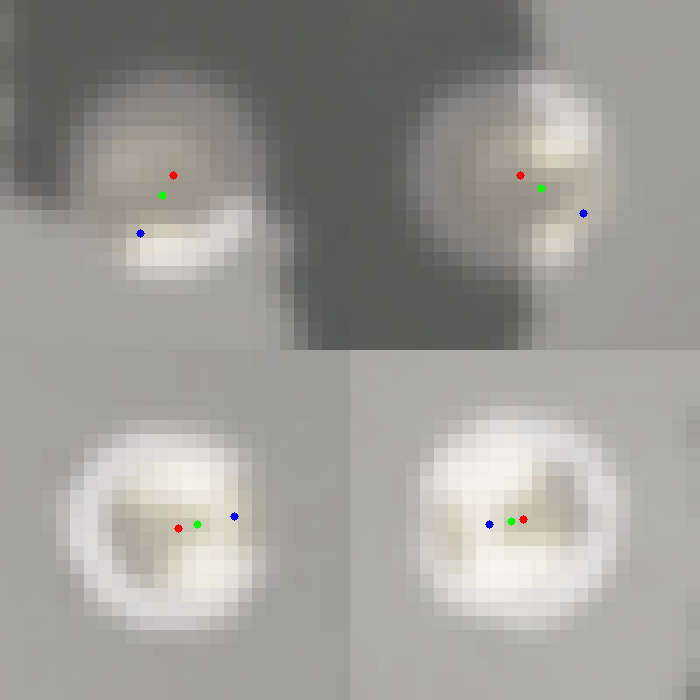

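The white discs are the posts' foot flanges at floor level, and the predicted noses (blue) sit on the arms. That gives the seat at about (539.2,-146), yaw -0.092, and the board at (467.7,268.4), yaw -0.277. Now the grasp.

Run:
```python
from h import *
np.set_printoptions(precision=2,suppress=True)
R=down(-np.pi/2-0.277)
print(ctrl.solve_ik([539,-146,60],down(-np.pi/2-.092)))
ctrl.gripper_to(52)
ctrl.move_ptp([467.7,268.4,90],R)
print(ctrl.move_l([467.7,268.4,32],vel=80,threshold=6), pose()[0], sensors.read_state()['force'])
ctrl.gripper_to(25,45)
print('w',sensors.read_state()['grip_width'])
ctrl.move_l([467.7,268.4,100],vel=100)
s=sensors.read_state();print(s['t'],s['grip_width'],s['force'],s['wrist_torque'])
snap('w3')
```

```text
[-0.42  0.36  1.72 -0.    1.06  1.24]
False [468.08 268.56  32.21] [ 0.96  0.48 -0.29]
w 25.035732453398218
6.7 25.253508975025326 [-0.67 -0.32  0.3 ] [ 0.04 -0.02 -0.  ]
```

View pics/w3.png

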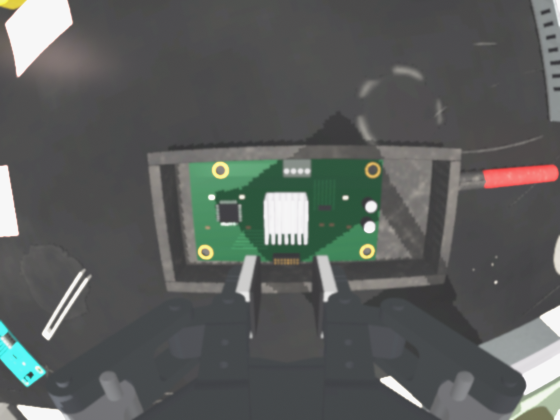

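The grip missed: the fingers closed to 25 mm and the board is still in the tray, sink at (286,217) px. Checking where the sink really is.

Run:
```python
from h import *
np.set_printoptions(precision=2,suppress=True)
z=np.load('w3.npz');T=(z['pos'],z['rot']);P=z['p'];d=z['d'];print(T)
hsv=cv2.cvtColor(P,cv2.COLOR_RGB2HSV)
m=cv2.inRange(hsv,(12,90,90),(32,255,255))
n,l,s,c=cv2.connectedComponentsWithStats(m)
L=[c[i] for i in range(1,n) if s[i,4]>40 and 140<c[i][1]<290]
print([ (s[i],c[i]) for i in range(1,n) if s[i,4]>30])
b=[(205,252),(367.5,251),(372.5,170.5),(220.5,170)]
print(fit2(wplane(b,T,4.5)))
print('proj center z30,z4.5',wproj([[467.7,268.4,30.5],[467.7,268.4,4.5],T[0]+[0,0,-6],T[0]+[0,0,-25]],T))
c=T[1]@C['wrist']['T_tool_cam'][:3,2]
for uv in [(286,200),(286,215),(286,235),(260,262),(247,265),(325,262)]:
    o,r=wray([uv],T);print(uv,o+r[0]*d[uv[1],uv[0]]/(r[0]@c))
```

```text
(array([467.14, 268.19,  99.46]), array([[ 0.96, -0.27, -0.  ],
       [-0.27, -0.96, -0.  ],
       [-0.  ,  0.  , -1.  ]]))
[(array([  0,   0,  26,  10, 197], dtype=int32), array([11.05,  3.72])), (array([212, 162,  17,  17, 118], dtype=int32), array([219.7 , 170.29])), (array([365, 162,  16,  17, 162], dtype=int32), array([372.4 , 169.91])), (array([198, 245,  16,  15, 142], dtype=int32), array([205.27, 251.77])), (array([359, 244,  16,  15, 141], dtype=int32), array([366.76, 250.98])), (array([274, 259,  24,   6,  96], dtype=int32), array([285.72, 260.95]))]
(array([467.81, 268.49]), np.float64(-0.27411779073679954), np.float64(0.9983406405764762), array([[ 0.13,  0.2 ],
       [ 0.34, -0.44],
       [-0.38,  0.47],
       [-0.09, -0.23]]))
proj center z30,z4.5 [[286.22 223.34]
 [286.17 212.59]
 [287.06 263.07]
 [286.94 248.72]]
(286, 200) [483.44 264.07  28.35]
(286, 215) [473.62 266.87  30.47]
(286, 235) [459.07 271.02  29.74]
(260, 262) [477.15 278.79 106.34]
(247, 265) [482.78 282.   118.99]
(325, 262) [472.91 248.97 115.05]
```

```bash
python3 - <<'E'
from h import *
np.set_printoptions(precision=1,suppress=True)
for f in ('w3','w2'):
    z=np.load(f+'.npz');T=(z['pos'],z['rot']);d=z['d']
    v,u=np.mgrid[0:420,0:560];uv=np.c_[u.ravel(),v.ravel()]
    o,r=wray(uv,T);c=T[1]@C['wrist']['T_tool_cam'][:3,2]
    X=(o+r*(d.ravel()/(r@c))[:,None]-T[0])@T[1]
    ok=(d.ravel()>20)&(X[:,2]<60)&(abs(X[:,1])<60)&(X[:,2]>-80)
    X=X[ok];print(f,len(X),'zmax pct',np.percentile(X[:,2],[90,95,98,99,99.5,100]))
    for lo in range(-60,40,6):
        k=(X[:,2]>=lo)&(X[:,2]<lo+6)&(X[:,1]>0)
        if k.sum(): print(lo,k.sum(),X[k].min(0),X[k].max(0))
s=sensors.read_state();print(s['t'],s['grip_width'],ctrl.tcp_to_tips,[a for a in dir(ctrl) if a[0]!='_'])
E
python3 - <<'E'
import cv2
cv2.imwrite('pics/w3c.png',cv2.resize(cv2.imread('pics/w3.png')[140:340,180:390],None,fx=2.8,fy=2.8,interpolation=2))
E
```

```text
w3 18827 zmax pct [-32.8 -22.2 -14.5 -11.5  -9.8  -4. ]
-60 1485 [-11.7  12.5 -60. ] [ 14.1  47.3 -54. ]
-54 680 [-12.3  13.3 -54. ] [ 14.5  43.7 -48. ]
-48 343 [-10.7  11.8 -48. ] [ 13.6  34.1 -42. ]
-42 335 [-11.2  11.7 -42. ] [ 11.8  24.5 -36. ]
-36 291 [-10.8  11.8 -36. ] [ 11.6  25.7 -30. ]
-30 259 [-10.   11.9 -30. ] [ 11.7  25.6 -24. ]
-24 221 [-11.1  11.8 -23.9] [ 11.5  25.5 -18. ]
-18 211 [-11.2  11.8 -18. ] [ 11.4  25.3 -12. ]
-12 101 [ -8.8  11.8 -12. ] [11.3 24.2 -6.1]
-6 8 [-9.3 11.9 -5.5] [ 8.2 12.  -4.1]
w2 10430 zmax pct [-29.6 -24.9 -21.4 -19.9 -18.8 -16.5]
-60 320 [  0.5  41.6 -60. ] [ 13.   59.8 -54. ]
-54 349 [ -5.4  41.6 -54. ] [ 11.7  55.7 -48. ]
-48 443 [-10.9  41.4 -48. ] [ 11.8  56.2 -42. ]
-42 408 [-11.6  41.5 -42. ] [ 11.8  56.3 -36. ]
-36 374 [-11.1  41.6 -36. ] [ 11.5  56.  -30. ]
-30 328 [-11.6  41.5 -30. ] [ 11.5  56.2 -24. ]
-24 206 [-11.5  41.6 -24. ] [ 11.4  54.2 -18. ]
-18 10 [ -9.2  42.2 -17.8] [  6.9  42.6 -17. ]
6.75 24.74665570271119 25.0 ['MotionError', 'finish_job', 'gripper_to', 'hold', 'move_l', 'move_ptp', 'set_joints', 'solve_ik', 'tcp_to_tips']
```

View pics/w3c.png

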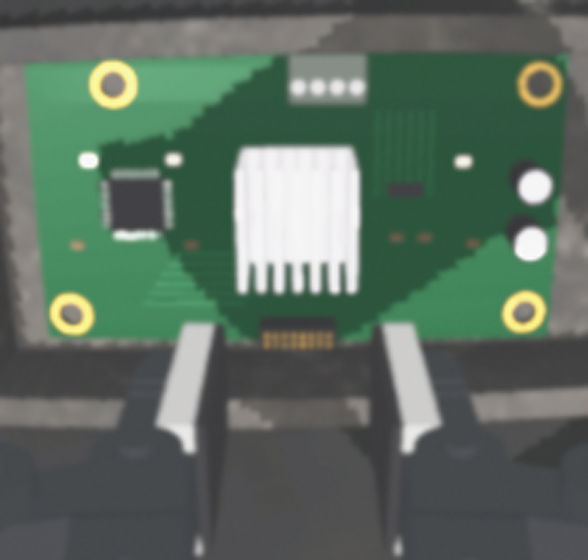

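By the camera the fingertips end about 5 mm *behind* the reported TCP at 25 mm opening, not 25 mm ahead. That explains the grip closing above the 30 mm high sink. I won't trust the stated tip offset. Instead I'll feel for the board's surface gently and grip relative to that.

Run:
```python
from h import *
np.set_printoptions(precision=2,suppress=True)
R=down(-np.pi/2-0.2757)
x,y=467.8,268.4
ctrl.gripper_to(44)
ctrl.move_l([x,y,34],rot=R,vel=150)
r=ctrl.move_l([x,y,-4],vel=30,threshold=3)
s=sensors.read_state();print(r,s['eef_pos'],s['force'],s['t'])
```

```text
True [467.53 268.29  -2.44] [-0.   -0.45  4.17] 8.7833
```

Contact at TCP z = -2.4, which confirms the offset (tips about 7 mm behind TCP at 44 mm opening). Raise and grip.

Run:
```python
from h import *
np.set_printoptions(precision=2,suppress=True)
x,y=467.8,268.4
ctrl.move_l([x,y,2.8],vel=50)
ctrl.gripper_to(24,45)
s=sensors.read_state();print('w',s['grip_width'],s['force'],s['eef_pos'])
ctrl.move_l([x,y,70],vel=70)
s=sensors.read_state();print(s['t'],s['grip_width'],s['force'],s['wrist_torque'])
snap('w4')
```

```text
w 29.31263228913753 [ 0.32 -0.49  1.19] [467.86 268.43   2.8 ]
10.4333 29.240210432561202 [-0.44  0.44 -2.06] [-0.03  0.01 -0.03]
```

View pics/w4.png

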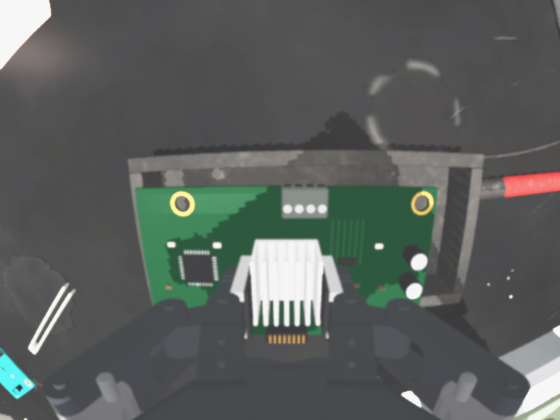

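The board is held (width 29.2). w4 shows holes c and d at about (422,203) and (182,203) px. Carry it to a hover short of the base and check it against the posts.

Run:
```python
from h import *
np.set_printoptions(precision=2,suppress=True)
def holes(f,ztop):
    z=np.load(f+'.npz');T=(z['pos'],z['rot']);P=z['p']
    hsv=cv2.cvtColor(P,cv2.COLOR_RGB2HSV);m=cv2.inRange(hsv,(14,90,90),(32,255,255))
    n,l,s,c=cv2.connectedComponentsWithStats(m)
    L=[c[i] for i in range(1,n) if s[i,4]>150 and 180<c[i][1]<240 and 100<c[i][0]<500]
    X=wplane(L,T,T[0][2]+ztop);print(L,'tool',(X-T[0])@T[1])
    return X
holes('w4',1.7)
def ry(t):return np.array([np.cos(t),np.sin(t)])
th=-.093
R=down(-np.pi/2+th)
p=np.array([539.2,-146])-85*ry(th)
ctrl.move_l([467.8,268.4,110],vel=150)
ctrl.move_ptp([*p,110],R)
snap('w5');holes('w5',1.7)
s=sensors.read_state();print(s['t'],s['grip_width'],s['force'],s['eef_pos'])
```

```text
[array([421.49, 203.08])] tool [[34.54 65.99 -1.65]]
[array([181.9 , 203.37]), array([421.55, 202.9 ])] tool [[ 34.37 -50.38  -1.68]
 [ 34.66  65.96  -1.76]]
12.4583 29.207069578522557 [ 0.49  0.17 -1.93] [ 454.76 -137.19  109.81]
```

View pics/w5.png

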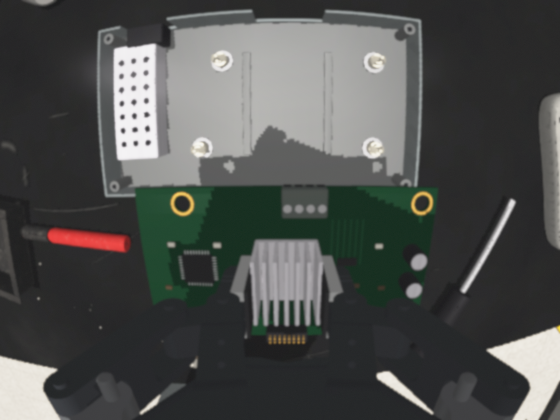

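All four posts are visible at about (221,61), (375,62), (374,148) and (201,148) px. Refining.

Run:
```python
from h import *
np.set_printoptions(precision=2,suppress=True)
z=np.load('w5.npz');T=(z['pos'],z['rot']);P=z['p'];d=z['d']
t=np.array([539.2,-146]);th=-.0924;R=np.array([[np.cos(th),-np.sin(th)],[np.sin(th),np.cos(th)]])
W=PAT@R.T+t;tiles=[]
for w in W:
    pr=wproj(np.array([[*w,7],[*w,15],[*w,29.5]]),T);c=pr[0].round().astype(int)
    print(c)
    t_=cv2.resize(P[c[1]-12:c[1]+13,c[0]-12:c[0]+13,::-1],None,fx=14,fy=14,interpolation=0)
    for k,col in zip(pr,((0,0,255),(0,255,0),(255,0,0))):
        q=((k-c+12.5)*14).astype(int);cv2.circle(t_,tuple(int(v) for v in q),4,col,-1)
    tiles.append(t_)
cv2.imwrite('pics/posts5.png',np.vstack([np.hstack(tiles[:2]),np.hstack(tiles[2:])]))
```

```text
[202 148]
[373 148]
[375  62]
[222  61]
```

View pics/posts5.png

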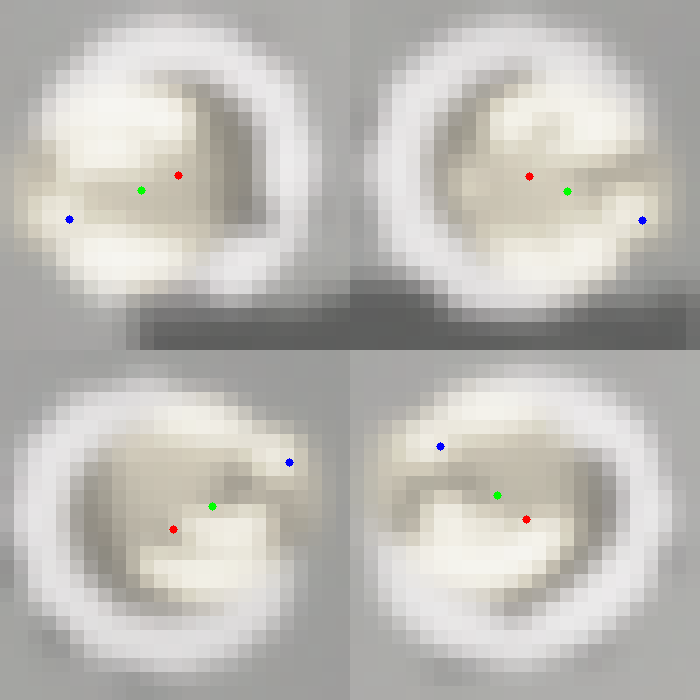

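Run:
```python
from h import *
np.set_printoptions(precision=2,suppress=True)
z=np.load('w5.npz');T=(z['pos'],z['rot'])
b=[(202,146.4),(372,146.6),(373.9,61.6),(222,60.8)]
for h in (6,7,10): print(h,fit2(wplane(b,T,h)))
z=np.load('w1.npz');T=(z['pos'],z['rot'])
b=[(x/3.2+150,y/3.2+60) for x,y in [(310,394),(672,320),(637,136),(313,200)]]
print(fit2(wplane(b,T,7)))
```

```text
6 (array([ 540.  , -145.54]), np.float64(-0.09216426916065004), np.float64(0.9951798876193907), array([[ 0.49, -0.16],
       [ 0.33,  0.32],
       [-0.09,  0.02],
       [-0.73, -0.18]]))
7 (array([ 539.96, -145.52]), np.float64(-0.09216426916065004), np.float64(0.9912076133117717), array([[ 0.59, -0.46],
       [ 0.49,  0.56],
       [-0.2 ,  0.28],
       [-0.88, -0.39]]))
10 (array([ 539.82, -145.45]), np.float64(-0.09216426916065015), np.float64(0.9792907903889142), array([[ 0.91, -1.34],
       [ 0.96,  1.27],
       [-0.53,  1.07],
       [-1.34, -0.99]]))
(array([ 539.29, -145.98]), np.float64(-0.0924102263635253), np.float64(1.0009180081096074), array([[-0.02,  0.09],
       [-0.02, -0.38],
       [-0.17,  0.26],
       [ 0.21,  0.03]]))
```

Both views agree: TCP target (539.4,-146.1), yaw -0.092. Lower gently until the board rests on the barbs.

Run:
```python
from h import *
np.set_printoptions(precision=2,suppress=True)
R=down(-np.pi/2-.0922);x,y=539.4,-146.1
ctrl.move_l([x,y,110],rot=R,vel=120)
ctrl.move_l([x,y,46],vel=100)
ctrl.hold(0.15)
r=ctrl.move_l([x,y,12],vel=28,threshold=3)
s=sensors.read_state();print(r,s['eef_pos'],s['force'],s['wrist_torque'],s['t'],s['grip_width'])
snap('w6')
```

```text
True [ 539.19 -145.82   22.02] [ 2.01 -0.02  1.  ] [-0.11 -0.25 -0.06] 15.0833 29.3928602117531
```

View pics/w6.png

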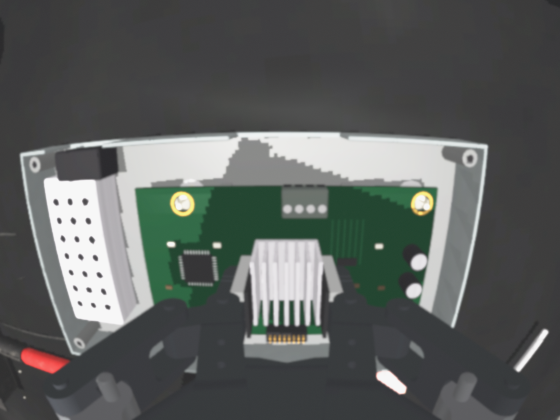

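The noses show inside holes c (422,203) and d (182,203), and the board rests at TCP z 22. Release, lift and check all four.

Run:
```python
from h import *
np.set_printoptions(precision=2,suppress=True)
ctrl.gripper_to(48)
s=sensors.read_state();x,y,_=s['eef_pos'];print(s['force'])
ctrl.move_l([x-8,y,100],vel=150)
snap('w7');print(sensors.read_state()['t'])
```

```text
[-0.49 -0.37 -0.42]
16.1833
```

View pics/w7.png

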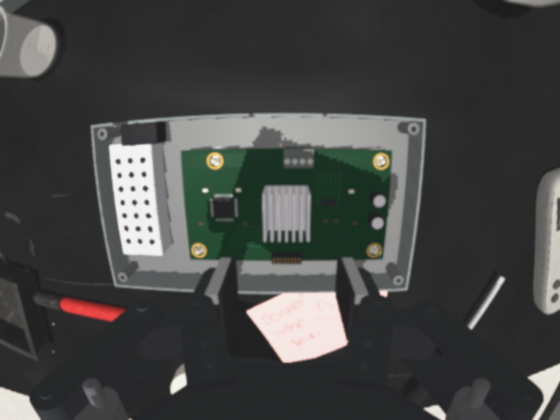

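All four noses show in their holes: a (199,250), b (375,250), c (381,160), d (215,160) px. I'll compute the board pose and press at a, logging the force against travel.

```bash
cat >> h.py <<'E'
PR=dict(a=(-32,43),b=(-32,-43),c=(32,-43),d=(32,26))
def press(k,t,th,z0,thr=19,zmin=10,vel=8):
    """descend to contact, then in slow thresholded strokes"""
    c,s=np.cos(th),np.sin(th);px,py=PR[k]
    x=t[0]+c*px-s*py;y=t[1]+s*px+c*py
    R=down(-np.pi/2+th)
    ctrl.move_l([x,y,60],rot=R,vel=150)
    ctrl.move_l([x,y,z0],vel=100);ctrl.hold(.1)
    f0=sensors.read_state()['force'][2]
    r=ctrl.move_l([x,y,zmin],vel=20,threshold=2)
    st=sensors.read_state();zc=st['eef_pos'][2];log=[(round(zc,2),round(st['force'][2]-f0,1))]
    z=zc
    if r:
        while z>zmin:
            z-=0.5
            f=sensors.read_state()['force'][2]-f0
            if f>=thr: break
            r=ctrl.move_l([x,y,z],vel=vel,threshold=max(3.,thr-f))
            st=sensors.read_state();f=st['force'][2]-f0
            log.append((round(st['eef_pos'][2],2),round(f,1)))
            if r and f>thr-2: break
    ctrl.move_l([x,y,60],vel=150)
    print(k,'contact',round(zc,2),'log',log,'t',sensors.read_state()['t'])
E
python3 - <<'E'
from h import *
np.set_printoptions(precision=2,suppress=True)
z=np.load('w7.npz');T=(z['pos'],z['rot']);P=z['p']
hsv=cv2.cvtColor(P,cv2.COLOR_RGB2HSV);m=cv2.inRange(hsv,(12,80,90),(34,255,255))
b=[(199,250.3),(374.6,250.3),(381,160.5),(215.3,160.7)]
out=[]
for u,v in b:
    u0,v0=int(u)-12,int(v)-12;q=m[v0:v0+25,u0:u0+25];pts=cv2.findNonZero(q);(cx,cy),r=cv2.minEnclosingCircle(pts);out.append((u0+cx,v0+cy));print(out[-1],r)
t,th,sc,res=fit2(wplane(out,T,23.7));print(t,th,sc,res)
t,th=np.array([539.4,-146.]),-.0922
ctrl.gripper_to(0,30)
press('a',t,th,32)
E
```

```text
(198.42452812194824, 250.1415090560913) 8.50161361694336
(373.8333330154419, 250.1666669845581) 7.835206031799316
(380.70491790771484, 160.93442630767822) 9.22459888458252
(214.5, 160.5) 9.300638198852539
[ 539.2  -145.19] -0.09199926890955566 1.0000149662763724 [[-0.02  0.01]
 [-0.09 -0.01]
 [ 0.09  0.08]
 [ 0.02 -0.08]]
a contact 18.53 log [(np.float64(18.53), np.float64(1.7)), (np.float64(18.36), np.float64(4.6)), (np.float64(18.1), np.float64(7.3)), (np.float64(17.79), np.float64(8.1)), (np.float64(17.54), np.float64(8.9)), (np.float64(15.62), np.float64(0.2)), (np.float64(15.23), np.float64(0.7)), (np.float64(15.04), np.float64(3.3)), (np.float64(14.83), np.float64(5.7)), (np.float64(14.68), np.float64(8.0)), (np.float64(14.54), np.float64(10.7)), (np.float64(14.38), np.float64(12.3)), (np.float64(14.28), np.float64(15.6)), (np.float64(14.15), np.float64(17.9)), (np.float64(14.03), np.float64(21.2))] t 22.4917
```

Post a clicked: 8.9 N peak, drop to 0.2 N, then the firm shoulder. Next b, stopping sooner after the shoulder is met.

```bash
sed -i "s/            if r and f>thr-2: break/            F=[q[1] for q in log]; pk=int(np.argmax(F)) if len(F)<2 else max((i for i in range(len(F))),key=lambda i:F[i]-min(F[i:])); drop=F[pk]-min(F[pk:])\n            if (r and f>thr-2) or (drop>4 and f>11): break/" h.py
python3 - <<'E'
from h import *
press('b',np.array([539.3,-145.7]),-.0921,30)
E
```

```text
b contact 17.65 log [(np.float64(17.65), np.float64(0.8)), (np.float64(17.37), np.float64(3.6)), (np.float64(17.18), np.float64(6.1)), (np.float64(15.74), np.float64(0.1)), (np.float64(15.13), np.float64(0.1)), (np.float64(15.01), np.float64(-0.6)), (np.float64(14.63), np.float64(-0.7)), (np.float64(14.23), np.float64(0.7)), (np.float64(13.99), np.float64(3.7)), (np.float64(13.83), np.float64(6.2)), (np.float64(13.7), np.float64(8.8)), (np.float64(13.59), np.float64(10.7)), (np.float64(13.47), np.float64(14.5))] t 27.8917
```

b clicked too (the peak fell to 0, then the shoulder at about 14.2). Next c.

Run:
```python
from h import *
press('c',np.array([539.3,-145.7]),-.0921,30)
```

```text
c contact 18.63 log [(np.float64(18.63), np.float64(2.4)), (np.float64(18.46), np.float64(3.2)), (np.float64(18.21), np.float64(5.0)), (np.float64(17.96), np.float64(7.2)), (np.float64(17.72), np.float64(7.3)), (np.float64(17.43), np.float64(8.8)), (np.float64(16.22), np.float64(5.6)), (np.float64(15.91), np.float64(6.8)), (np.float64(13.88), np.float64(-1.5)), (np.float64(13.59), np.float64(-0.5)), (np.float64(13.51), np.float64(-0.4)), (np.float64(13.29), np.float64(-0.2)), (np.float64(13.12), np.float64(3.9)), (np.float64(12.95), np.float64(7.7)), (np.float64(12.89), np.float64(9.2)), (np.float64(12.84), np.float64(11.2))] t 33.8667
```

c shows two drops, so d may have gone down with it. Press d as well.

Run:
```python
from h import *
press('d',np.array([539.3,-145.7]),-.0921,26)
c=np.array([539.3,-145.7])
ctrl.move_l([c[0]-30,c[1],110],vel=180); snap('w8'); print(sensors.read_state()['t'])
```

```text
d contact 13.04 log [(np.float64(13.04), np.float64(3.9)), (np.float64(13.0), np.float64(5.5)), (np.float64(12.95), np.float64(7.9)), (np.float64(12.88), np.float64(10.6)), (np.float64(12.83), np.float64(13.4)), (np.float64(12.78), np.float64(15.7)), (np.float64(12.73), np.float64(17.3)), (np.float64(12.7), np.float64(19.0))] t 37.9583
38.625
```

View pics/w8.png

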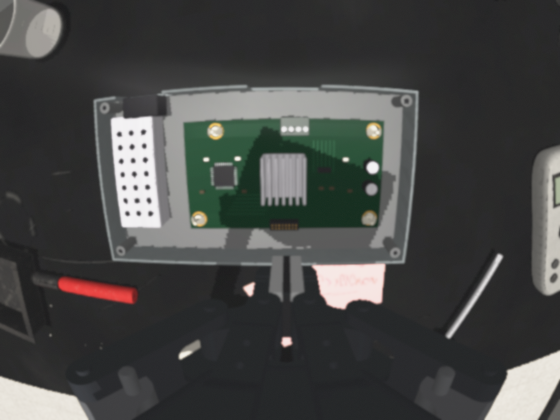

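d was already stiff at the same height. Quickly confirm a and b are down at about 13 now that the board is level.

Run:
```python
from h import *
t=np.array([539.3,-145.7]);th=-.0921;c,s=np.cos(th),np.sin(th)
for k in 'ab':
    px,py=PR[k];x=t[0]+c*px-s*py;y=t[1]+s*px+c*py
    ctrl.move_l([x,y,55],rot=down(-np.pi/2+th),vel=200)
    ctrl.move_l([x,y,20],vel=120);ctrl.hold(.05)
    f0=sensors.read_state()['force'][2]
    for thr in (2,9):
        r=ctrl.move_l([x,y,9.5],vel=14,threshold=thr);st=sensors.read_state();print(k,r,st['eef_pos'][2],st['force'][2]-f0)
    ctrl.move_l([x,y,55],vel=200)
ctrl.move_l([x-40,y+20,130],vel=200)
snap('w9')
p,d=optics.grab_frame('scene');cv2.imwrite('pics/sc9.png',cv2.resize(p[160:270,200:370,::-1],None,fx=4.5,fy=4.5,interpolation=2))
print(sensors.read_state()['t'])
z=np.load('w9.npz');T=(z['pos'],z['rot']);cv2.imwrite('pics/w9c.png',cv2.resize(z['p'][60:290,80:440,::-1],None,fx=2.2,fy=2.2,interpolation=2))
```

```text
a True 12.962660434371276 2.978062699519646
a True 12.887687477295216 6.717939829822168
b True 12.961389341586134 2.6931570726615854
b True 12.898588173361116 6.032696250280856
43.6333
```

View pics/w9c.png

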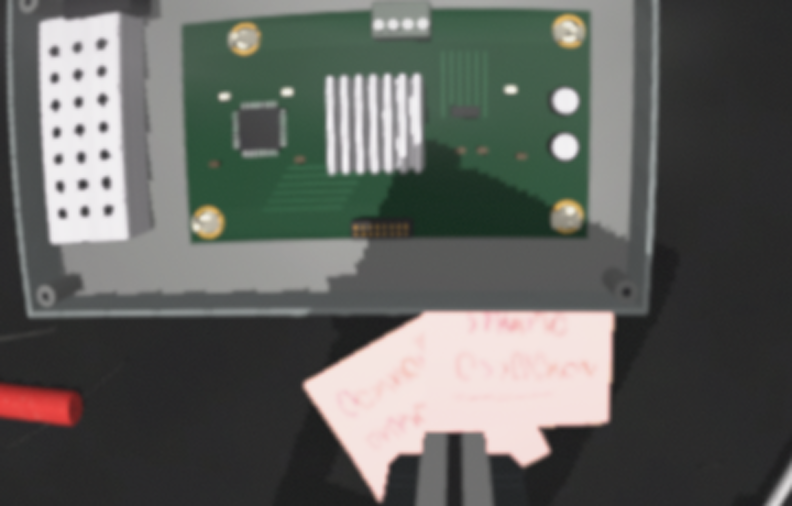

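View pics/sc9.png

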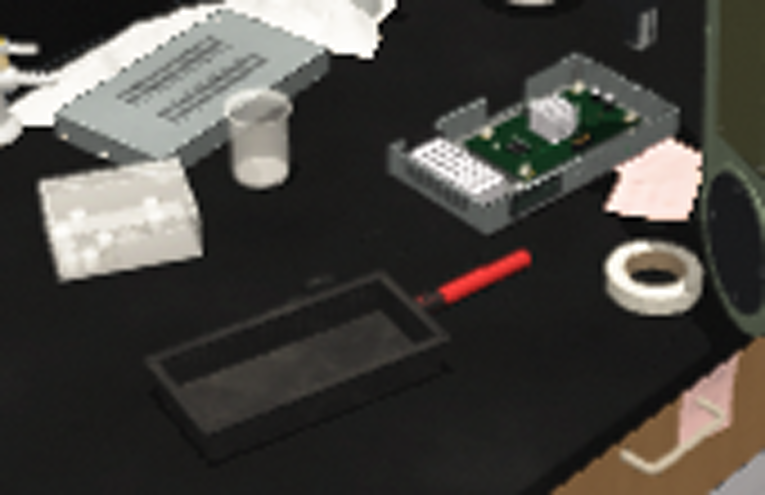

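All four press places stop at TCP z 12.95 ± 0.1, so the board lies level. The posts' barbs stand over the board at every hole, and the beaker and box haven't moved. Handing in.

Run:
```python
from plant import ctrl,sensors
print(sensors.read_state()['force']);ctrl.finish_job()
```

```text
[-0.39450342 -0.15531718 -0.4715067 ]
the job is handed in; nothing more can be done
```

The board is out of the tray and home on all four posts, terminal block towards the rear wall. I handed the job in just after 43.6 s, and no verdict came back.

**Grasp:** My first grip closed on air above the heat sink. The stated fingertip offset disagreed with the wrist camera by about 29 mm. I then felt for the board's surface with a light touch of about 4 N and gripped relative to that, which worked.

**Pressing:**

| Post | What I felt |
|---|---|
| a | Click at about 9 N, then a firm stop on the shoulder |
| b | Click at 6 N or just over, then a firm stop |
| c | Two drops at about 9 N and 7 N, then a firm stop; d seems to have gone through with it |
| d | Already firm when pressed, so no click of its own was felt |

The hardest press I recorded was about 21 N, at a.

**Last checks:**
- **Level:** All four press places stop at the same height, 12.9 to 13.0 mm TCP, so the board lies level.
- **Posts:** In the last wrist picture all four post heads show through the holes.
- **Surroundings:** The beaker and clear box look unmoved in the last scene picture. I never touched or went near the meter, but it was not in that last crop.
- **Robot:** The arm was clear of everything at hand-in, with about zero force on the tool.

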